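# Lock the dust canister up into the extractor head

## Task

Put the dust canister back on the bench extractor: bring it under the extractor's collar with its handle out to the left of straight away from the column, feel for the slots, push it up against the spring, and twist it counter-clockwise (seen from above) until its lugs drop into their locked seats, handle roughly straight away from the column; then let go so that it hangs there by itself. The collar may sit turned in its clamp by up to 20 degrees either way, so go gently, never forcing the canister against the extractor (keep that contact below 25 N), and leave the thread cone, the bowl and the jar where they are.

Things in the scene. Friction and masses are not known exactly. Their poses are not given: they have to be found in the camera images.
- canister: Loose aluminium dust canister, 0.22 to 0.39 kg, upright on the bench. Origin: centre of its underside, z up its axis; one straight black handle points along -x. Body radius 36 mm to 50 mm height, then a neck of radius 30 mm to 78 mm, tapering to radius 24 mm at the flat top, 86 mm.
- lug (a point): Underside of the steel lug right above the handle, 66 mm above the canister's underside, 34 mm from its axis. Three such lugs, 120 degrees apart, stand out of the neck to radius 37 mm, each 12 mm wide and 7 mm high (66 to 73 mm).
- handle (a point): Point to grip, mid-handle: 110 mm from the canister's axis, 38 mm above its underside. The handle is a flat bar 18 mm thick and 22 mm high (27 to 49 mm above the underside), reaching 152 mm from the axis. Grip the 18 mm thickness from above; a firm grip (100 to 120 N) keeps the canister from sagging.
- extractor: Fixed grey dust extractor. Origin: on the bench below the collar's axis, z up, column along +x (-x: straight away from the column). Column 40 x 50 mm, 105 to 145 mm from the axis, 270 mm high, on a base plate 75 to 175 mm from the axis, 12 mm high. The head over the steel collar: radius 48 mm, to 292 mm height.
- mouth (a point): Centre of the collar's mouth, its lower face, 170 mm above the bench; axes as extractor. Outer radius 46 mm, bore radius 31.5 mm: the canister's neck fits with 1.5 mm all round. Three slots 16 mm wide let the lugs through; lugs that miss them meet the face. The collar is clamped turned by an unmeasured angle within 20 degrees either way; the slots and seats turn with it.
- slot_mark (a point): Where handle lies, seen from above, when the lugs face the slots of an unturned collar: 110 mm from the axis, 44 degrees clockwise (seen from above) from straight away from the column; 23 mm below the mouth. The true place is within 20 degrees either way. Lugs 8 mm above the mouth clear the sill of the track; the canister then turns 44 degrees counter-clockwise from slot to seat.
- plunger_face (a point): Lower face of the spring plunger inside the collar, 19 mm above the mouth when free. The canister's top meets it when the lugs' undersides are 1 mm below the mouth; it pushes down with 1 N, growing by 0.55 N per mm, to a hard stop after 16 mm. It presses the lugs down into their seats.
- lock_mark (a point): Where handle lies when locked in an unturned collar: 110 mm from the axis, straight away from the column, 23 mm below the mouth; truly within 20 degrees either way. There the lugs sink into seats 17 mm wide, 5 mm above the mouth, 3 mm below the sill; the canister's underside is then 61 mm below the mouth. An end stop stands 2 mm (3 degrees) beyond.
- thread_cone: Bystander: loose cone of blue thread, 58 mm wide at its foot, 60 mm high. Origin under its centre.
- steel_bowl: Bystander: loose steel bowl, 100 mm wide, 40 mm high. Origin under its centre.
- oil_jar: Bystander: loose closed jar, 52 mm wide, 75 mm high. Origin under its centre.
There are look-alikes about, which are no part of the job. Of the things that look like the canister, the middle-sized one is meant.

How it is judged:
By the outcome, as a careful person would: the job done as asked, in the order asked, and still so for the second after the job is handed in, with the robot touching nothing.
It also fails if it takes over 72 s, if anything falls off the work surface, if the arm or the gripper's body presses on something with over 40 N, if the wrist force passes 120 N, or if a joint passes its speed limit or range.

## Robot

A 6-joint arm with a two-finger parallel gripper is mounted at the origin on the work surface. World frame = base frame: x ahead of the robot, y to its left, z up, the work surface at z = 0. Lengths are in mm, angles in degrees, forces in N, time in s.
With the tool pointing down it reaches from about 350 to 850 mm from the base axis. Payload 8.1 kg.
Tool frame: the origin (TCP) lies midway between the tips of the shut fingers; the grasp point (between the pads) lies 19 mm behind it; z points along the fingers, y is the line along which they close (so a half turn about z gives the same grasp; the last joint's range is limited). The gripper opens to 85 mm and grips with 20 to 120 N. Pads are 22 mm wide; open, the fingers measure 114 mm over their backs; the gripper's body (76 mm by 85 mm) begins 54 mm behind the grasp point. The pads swing forward as they close: fully open they stand 13 mm farther back than shut.
Start: joints at [-75.883, 7.471, 85.268, -0, 87.261, -4.893], TCP at [195.467, -567.272, 231.292] pointing down, gripper open.
Joint ranges: [-169.43, 169.43], [-51.17, 129.36], [1.28, 143.12], [-76.62, 256.62], [0, 156.53], [-152.29, 152.29]. Speed limits (degrees/s): [136.94, 136.94, 159.86, 180, 180, 180].

## Interface

Orientations are given as [roll, pitch, yaw] about the fixed x, y, z axes, in that order (R = Rz(yaw) Ry(pitch) Rx(roll)).
In Python, from bench import r, optics, workorder gives the robot as it stands.
- The arm moves only by the shell command python3 -m handwheel 'ROWS' [FORCE]. ROWS is rows parted by semicolons, their numbers by spaces, 1 to 8 of them, each of 7 numbers: a rotation vector rx, ry, rz in degrees, then dx, dy, dz in mm, then the finger opening in mm; each row is the pose to reach, as a shift and turn from the pose commanded when the command began, along the tool's axes at that moment; what a row does not reach only later rows make up. A row lasts 1/8 s, in which the tool goes at most 62.5 mm and 10.7 degrees, less where a joint would pass 70% of its speed; a pose out of reach is approached as far as the arm can. The fingers move at their own pace and stop on an object; FORCE is the grip in N (left out, the last holds). Time passes only in rows, so rows that do not move let the fingers close. It prints the time, the measured TCP pose, the force, the opening and the grip force at its end.
- r.sense(): the state, without advancing time (a new reading comes with each control period).
- optics.snapshot(name): name is "scene" or "top" or "wrist"; returns a dict with "pixels" (400x640x3 uint8, blue, green, red), "fx", "fy", "cx", "cy" (pixels), "pose" (4x4, takes a point from camera to world coordinates). Camera axes: x right, y up, looking along -z (the intrinsics and any distortion apply to the point x, -y, -z); pixel columns grow to the right and rows downward; lengths in mm; the calibration is good to about 2 mm. A picture is of the moment at which its call begins. There is no depth.
- workorder.hand_in(): hands the job in; it is judged then, once.
The state is a dict: "time": time; "joint_pos": joint angles; "qd": joint speeds; "joint_efforts": joint torques, N m; "tool_pos": TCP position; "tcp_rot": TCP orientation; "ft_force": force on the tool from outside, world axes, zero at the start; "wrist_torque": the same for the moment, N m; "finger_gap": finger opening in mm; "grip_force": force on a finger pad.
Only numpy, scipy, OpenCV 4.12 (cv2) and the standard library are available. Lean on these libraries where they do the work, as an engineer would, in place of code of your own. Each camera call takes 0.05 s, during which the arm holds its last target. There are 200 camera calls.

## Working session

There is one attempt and no reset: what is moved stays moved. The work goes in short steps, Python scripts to look and compute and a shell command to move; the robot and the scene stay as the last step left them, time stands still between calls to the robot, and variables do not carry over. Pictures are saved under pics/ and viewed, at most 10 in all, crops included, and the job is handed in when it is done.

```bash
ls; mkdir -p pics; python3 - <<'E'
from bench import r, optics, workorder
import cv2,pickle
s=r.sense();print(s)
for n in("scene","top","wrist"):
    d=optics.snapshot(n);cv2.imwrite(f"pics/{n}0.png",d["pixels"]);pickle.dump(d,open(f"{n}0.pkl","wb"))
    print(n,d["fx"],d["fy"],d["cx"],d["cy"],d["pose"].round(3).tolist() if hasattr(d["pose"],"round") else d["pose"],[k for k in d])
E
```

```text
pics
{'time': 0.0, 'joint_pos': array([-7.58828127e+01,  7.51631221e+00,  8.53318053e+01, -7.73873377e-04,
        8.72623981e+01, -4.89368006e+00]), 'qd': array([-0.06386988, -0.02914771, -0.06585319, -0.06163373, -0.09730897,
        0.01056563]), 'joint_efforts': array([ 1.30685035e-03, -5.69403291e+01, -5.00544906e+01,  3.93476398e-06,
        1.47575751e-02,  5.59764075e-06]), 'tool_pos': array([ 195.31769264, -566.70946348,  230.2076886 ]), 'tcp_rot': array([-1.79889821e+02, -8.65764758e-03,  1.90108968e+01]), 'ft_force': array([-0.69419117, -0.4692342 , -0.98953765]), 'wrist_torque': array([ 0.0516436 ,  0.00727671, -0.00399882]), 'grip_force': 0.0, 'finger_gap': 85.28910547608315}
scene 451.7681740965021 451.7681740965021 315.51896190683254 201.67071177429193 [[0.349, -0.636, 0.688, 1480.998], [0.937, 0.241, -0.252, -320.596], [-0.006, 0.733, 0.68, 1101.24], [0.0, 0.0, 0.0, 1.0]] ['pixels', 'fx', 'fy', 'cx', 'cy', 'pose']
top 496.4151377898989 496.4151377898989 315.51888476390576 199.26972687820384 [[-0.017, 0.987, -0.161, 243.401], [-1.0, -0.016, 0.009, 29.807], [0.006, 0.161, 0.987, 1594.462], [0.0, 0.0, 0.0, 1.0]] ['pixels', 'fx', 'fy', 'cx', 'cy', 'pose']
wrist 294.7845597966669 294.7845597966669 318.4865879546941 196.14959949935846 [[0.326, 0.911, 0.252, 258.01], [-0.946, 0.314, 0.085, -545.286], [-0.001, -0.266, 0.964, 372.773], [0.0, 0.0, 0.0, 1.0]] ['pixels', 'fx', 'fy', 'cx', 'cy', 'pose']
```

View pics/scene0.png

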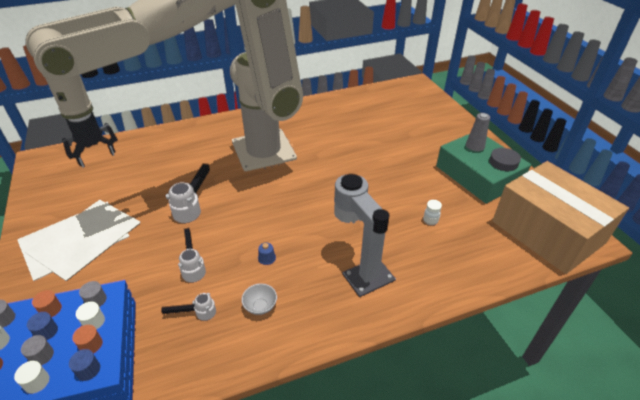

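View pics/top0.png

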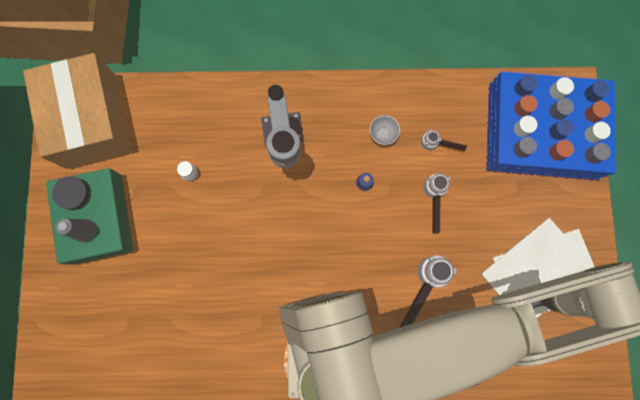

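The top view shows three canister-like things: a large one at (437,270), a middle one at (438,184) and a small one at (431,139). The middle-sized one is (438,184), with its handle pointing down to (436,232); in the scene view it is at (191,265). The extractor head is at (283,143) with the column top at (276,92). The bowl is at (385,130), the cone at (365,181) and the jar at (187,170). I'll confirm this with an enlarged composite.

```bash
cat > h.py <<'E'
import numpy as np,cv2,pickle
def load(n): return pickle.load(open(n+".pkl","rb"))
def proj(d,P):
    P=np.atleast_2d(P).astype(float);T=np.linalg.inv(d["pose"]);c=P@T[:3,:3].T+T[:3,3]
    return np.c_[d["cx"]+d["fx"]*c[:,0]/-c[:,2], d["cy"]-d["fy"]*c[:,1]/-c[:,2]]
def ray(d,u,v,z):
    D=d["pose"][:3,:3]@np.array([(u-d["cx"])/d["fx"],-(v-d["cy"])/d["fy"],-1.]);o=d["pose"][:3,3]
    return o+D*(z-o[2])/D[2]
def crop(d,x,y,w,h,k): return cv2.resize(d["pixels"][y:y+h,x:x+w],None,fx=k,fy=k,interpolation=cv2.INTER_CUBIC)
E
python3 - <<'E'
from h import *
t=load("top0");s=load("scene0")
a=crop(t,395,120,80,120,5);b=crop(t,245,75,80,120,5)[:,:400]
cv2.imwrite("pics/c1.png",np.hstack([a,b]))
for n,u,v,z in(("big",437,270,86),("mid",438,184,86),("midhandleend",436,232,38),("small",431,139,70),("head",283,143,292),("coltop",276,92,270),("bowl",385,130,20),("cone",365,181,30),("jar",187,170,75)): print(n,ray(t,u,v,z).round())
E
```

```text
big [ 267. -346.   86.]
mid [ 531. -364.   86.]
midhandleend [ 387. -361.   38.]
small [ 680. -354.   70.]
head [612. 104. 292.]
coltop [766. 124. 270.]
bowl [ 727. -216.   20.]
cone [ 555. -144.   30.]
jar [590. 417.  75.]
```

View pics/c1.png

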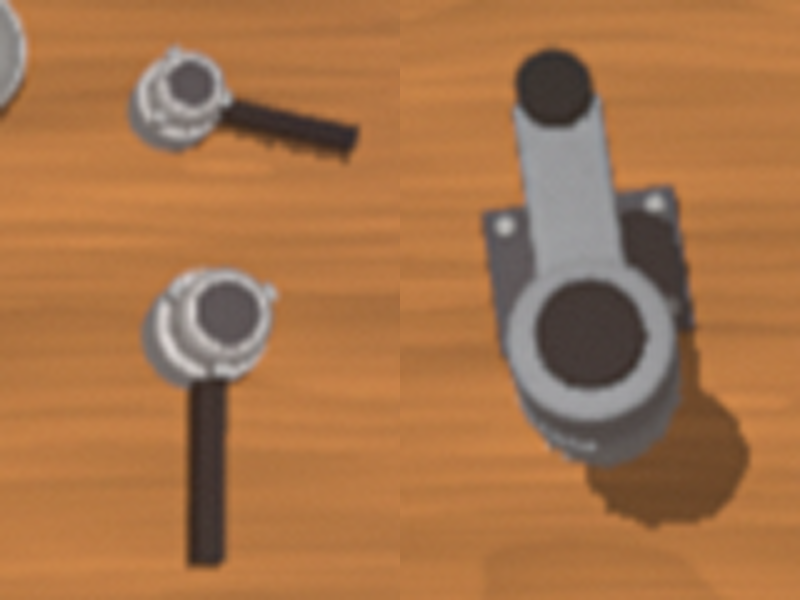

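The crop confirms the middle canister at (440.6,182.3): its top is visibly wider than the small one's at (432,137) and narrower than the large one's. Its handle is straight black, with the end at (436,233). The extractor head's outer ring is centred at (283,142.5), and the base plate corners are at (261.5,117), (299,112) and (303,139.5).

```bash
python3 - <<'E'
from h import *
t=load("top0");s=load("scene0")
C=lambda x,y:(395+(x+.5)/5-.5,120+(y+.5)/5-.5)
E=lambda x,y:(245+(x-400+.5)/5-.5,75+(y+.5)/5-.5)
top=ray(t,*C(230,313),86);he=ray(t,*C(206,565),38);hs=ray(t,*C(208,385),49)
print("can top",top,"hend",he,"dist",np.linalg.norm(top[:2]-he[:2]),"neck top px r")
print("hand start",hs, ray(t,*C(206,565),49))
P=[ray(t,*E(*p),12) for p in((484,212),(672,187),(692,325))];print(np.round(P,1))
for z in(292,280,270): 
  L,R,U=[ray(t,*E(*p),z)[:2] for p in((508,335),(675,337),(590,258))];print(z,(L+R)/2,np.linalg.norm(L-R),U)
print("coltop",ray(t,*E(553,88),270))
# initial overlay
def circ(c,r,z): a=np.linspace(0,2*np.pi,60);return np.c_[c[0]+r*np.cos(a),c[1]+r*np.sin(a),np.full(60,z)]
ex=(np.array([610.,104.]));
for d,n in((t,"t"),(s,"s")):
  im=cv2.resize(d["pixels"],None,fx=4,fy=4,interpolation=cv2.INTER_CUBIC)
  def dr(P,col): cv2.polylines(im,[np.round((proj(d,P)+.5)*4-.5).astype(int)],False,col,1,cv2.LINE_AA)
  for r,z in((48,292),(46,170),(31.5,170)): dr(circ(ex,r,z),(0,255,0))
  for r,z in((24,86),(36,50),(36,0)): dr(circ(top,r,z),(0,0,255))
  if n=="t": A=np.vstack([im[460:960,1560:1910][:,:400]]);B=im[280:780,980:1330]
  else: A2=im[860:1160,640:1040];B2=im[640:1200,1280:1680]
print(A.shape,B.shape,A2.shape,B2.shape)
o=np.zeros((600,800,3),np.uint8);o[:500,:240]=A[:,:240];o[:500,240:400]=0
o[:300,:260]=A[200:500,40:300];o[:300,260:400]=0;o[300:600,:400]=A2
o[:300,400:]=0;o[:300,400:750]=B[:300];o[300:600,400:]=B2[:300]
cv2.imwrite("pics/ov.png",o)
E
```

```text
can top [ 536.67639152 -371.99462134   86.        ] hend [ 384.76995671 -360.30067058   38.        ] dist 152.35587754625647 neck top px r
hand start [ 497.73875236 -365.23398335   49.        ] [ 383.77085756 -357.54365706   49.        ]
[[780.9 190.9  12. ]
 [796.3  66.   12. ]
 [701.2  53.9  12. ]]
292 [614.91482289 104.15731385] 90.45000168915406 [658.7948639  104.68770766]
280 [618.33769917 104.84232385] 91.28334626915304 [662.62202092 105.37760435]
270 [621.19009606 105.41316551] 91.97780008581887 [665.81131844 105.95251826]
coltop [764.98621785 126.01783947 270.        ]
(500, 350, 3) (500, 350, 3) (300, 400, 3) (560, 400, 3)
```

View pics/ov.png

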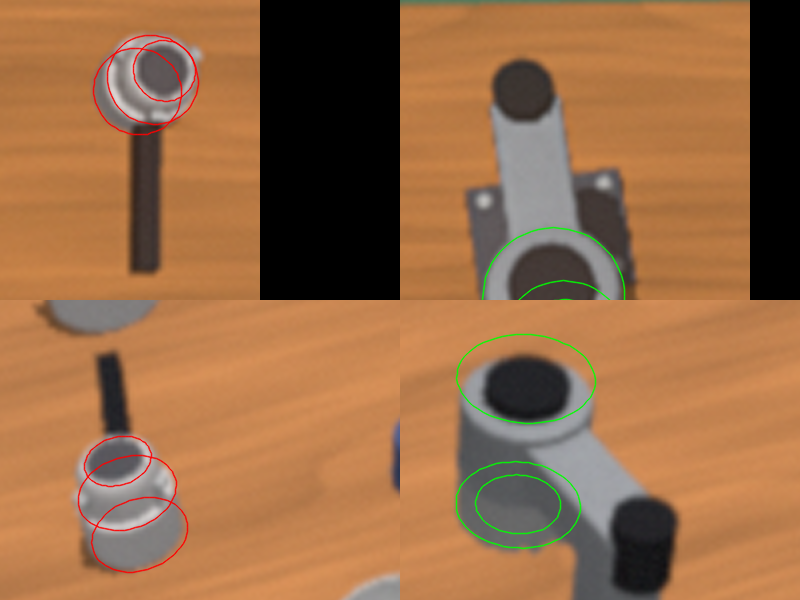

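```bash
cat > go.py <<'E'
import sys,numpy as np
from bench import r
from scipy.spatial.transform import Rotation as R
s=r.sense();p=s["tool_pos"];x,y,z,yaw=map(float,sys.argv[1:5])
A=R.from_euler("xyz",s["tcp_rot"],degrees=True);B=R.from_euler("xyz",[180,0,yaw],degrees=True)
print("rot",(A.inv()*B).as_rotvec(degrees=True).round(2),"shift",A.inv().apply(np.array([x,y,z])-p).round(2))
E
python3 go.py 405 -362 190 176
```

```text
rot [-2.0000e-02 -1.2000e-01 -1.5699e+02] shift [ 264.93 -125.32   40.67]
```

```bash
python3 -m handwheel '0 0 -80 100 -60 0 85;0 0 -80 200 -100 10 85;0 0 -80 265 -125 20 85;0 0 -80 265 -125 41 85;0 0 -80 265 -125 41 85;0 0 -80 265 -125 41 85;0 0 -80 265 -125 41 85;0 0 -80 265 -125 41 85'; python3 go.py 405 -362 190 176
```

```text
time: 1.15
tool_pos: [405.3, -362.3, 189.9]
tcp_rot: [-180.0, -0.0, 99.3]
ft_force: [-0.0, 0.7, -0.6]
finger_gap: 84.7
grip_force: 0.0
rot [ 0.000e+00 -5.000e-02 -7.671e+01] shift [ 0.38 -0.27 -0.13]
```

```bash
python3 -m handwheel '0 0 -76.7 0 0 0 85;0 0 -76.7 0 0 0 85;0 0 -76.7 0 0 0 85;0 0 -76.7 0 0 0 85;0 0 -76.7 0 0 0 85;0 0 -76.7 0 0 0 85;0 0 -76.7 0 0 0 85;0 0 -76.7 0 0 0 85'; python3 - <<'E'
from h import *
from bench import optics,r
d=optics.snapshot("wrist");pickle.dump(d,open("w1.pkl","wb"))
print(r.sense()["tool_pos"],r.sense()["tcp_rot"])
im=d["pixels"].copy();c=np.array([535.,-370]);a=np.linspace(0,6.3,60);h=np.radians(176)
for rr,z in((24,86),(36,50),(36,0)):
  cv2.polylines(im,[proj(d,np.c_[c[0]+rr*np.cos(a),c[1]+rr*np.sin(a),0*a+z]).round().astype(int)],False,(0,0,255),1)
u=np.array([np.cos(h),np.sin(h)]);n=np.array([-u[1],u[0]])
P=[np.r_[c+u*l+n*w,49] for l,w in((36,9),(152,9),(152,-9),(36,-9))]
cv2.polylines(im,[proj(d,P).round().astype(int)],True,(0,255,255),1)
cv2.imwrite("pics/w1.png",im)
E
```

```text
time: 2.15
tool_pos: [405.1, -362.6, 190.0]
tcp_rot: [180.0, -0.0, 175.7]
ft_force: [0.0, -0.4, -0.3]
finger_gap: 84.8
grip_force: 0.0
[ 405.16944835 -362.62554737  190.01508473] [ 1.79979922e+02 -2.22347282e-02  1.75649044e+02]
```

View pics/w1.png

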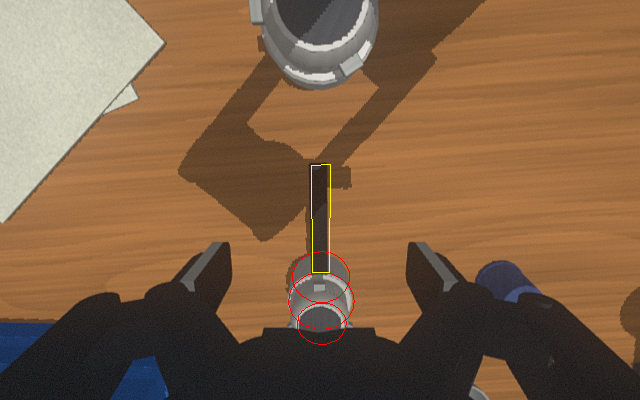

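The wrist view shows the handle from (320,165) to (320,272) and the lug above it at (319,287). The overlay fits to within about 1–2 px. I'll measure the handle edges numerically.

```bash
python3 - <<'E'
from h import *
d=load("w1");g=cv2.cvtColor(d["pixels"],cv2.COLOR_BGR2GRAY).astype(int)
for row in(190,210,225,245,260):
  print(row,g[row,300:342].tolist())
print("end",g[155:175,320].tolist())
for row in (264,270,276,280,286,295): print(row,g[row,280:362:2].tolist())
E
```

```text
190 [75, 75, 79, 75, 79, 76, 77, 78, 75, 48, 43, 42, 44, 37, 47, 43, 47, 44, 42, 42, 46, 42, 51, 41, 45, 39, 51, 100, 123, 120, 122, 120, 120, 123, 122, 123, 121, 116, 121, 121, 121, 118]
210 [79, 92, 95, 117, 119, 118, 75, 74, 74, 61, 43, 36, 45, 43, 45, 48, 41, 45, 53, 57, 55, 52, 58, 56, 53, 53, 55, 85, 119, 118, 119, 116, 118, 118, 118, 117, 118, 120, 119, 120, 119, 121]
225 [120, 117, 122, 118, 120, 124, 79, 76, 74, 80, 54, 53, 56, 55, 51, 52, 57, 56, 51, 55, 56, 54, 52, 55, 56, 51, 52, 87, 119, 118, 116, 116, 112, 115, 117, 115, 117, 117, 118, 117, 116, 117]
245 [126, 126, 127, 128, 127, 129, 78, 75, 79, 77, 64, 49, 53, 53, 53, 53, 55, 53, 55, 52, 53, 61, 56, 52, 55, 53, 56, 81, 130, 124, 123, 123, 122, 122, 123, 123, 124, 122, 122, 125, 125, 126]
260 [84, 95, 97, 97, 98, 98, 96, 102, 101, 103, 91, 53, 56, 58, 47, 55, 50, 53, 48, 54, 51, 54, 53, 57, 55, 54, 57, 69, 101, 103, 104, 100, 103, 104, 97, 99, 101, 103, 112, 117, 124, 129]
end [73, 78, 74, 78, 82, 85, 87, 74, 40, 42, 48, 48, 49, 44, 38, 41, 41, 46, 44, 45]
264 [122, 123, 128, 125, 123, 102, 78, 72, 88, 100, 101, 98, 10
[... 443 characters left out ...]
182, 174, 151, 161, 154, 123, 104, 102, 103, 106, 107, 115, 119, 123, 115, 116, 120, 122]
280 [124, 125, 123, 76, 78, 86, 97, 98, 106, 142, 166, 177, 189, 108, 110, 102, 96, 93, 98, 93, 97, 98, 99, 106, 120, 165, 184, 186, 180, 168, 163, 120, 102, 104, 108, 116, 116, 117, 114, 115, 114]
286 [118, 118, 116, 119, 81, 96, 137, 163, 148, 111, 104, 101, 103, 101, 97, 100, 97, 163, 158, 159, 159, 160, 159, 107, 106, 109, 101, 110, 105, 102, 176, 183, 182, 166, 104, 112, 110, 116, 112, 111, 111]
295 [118, 118, 121, 117, 138, 110, 114, 99, 99, 96, 102, 102, 103, 103, 109, 114, 115, 115, 120, 116, 119, 116, 118, 118, 119, 115, 118, 109, 102, 106, 113, 108, 108, 190, 189, 163, 117, 116, 116, 117, 114]
```

```bash
python3 - <<'E'
from h import *
d=load("w1")
for u,v,z in((318.0,190,49),(318.4,225,49),(318.8,260,49),(318,162.5,49),(319.3,287,73)): print(ray(d,u,v,z).round(1))
E
python3 go.py 425 -361 150 176
```

```text
[ 408.6 -363.7   49. ]
[ 445.6 -366.1   49. ]
[ 485.1 -368.6   49. ]
[ 381.3 -361.6   49. ]
[ 502.2 -369.4   73. ]
rot [ 0.02 -0.02 -0.35] shift [-19.67   3.11  40.01]
```

```bash
python3 go.py 424 -364.7 19 176.3; python3 -m handwheel '0 0 -0.6 -18.5 3 50 60;0 0 -0.6 -18.6 0.7 100 50;0 0 -0.6 -18.8 0.7 140 45;0 0 -0.6 -18.8 0.7 160 45;0 0 -0.6 -18.8 0.7 171 45;0 0 -0.6 -18.8 0.7 171 45'; python3 go.py 424 -364.7 19 176.3
```

```text
rot [ 0.02 -0.02 -0.65] shift [-19.    -0.7  171.01]
time: 2.95
tool_pos: [424.3, -363.8, 19.7]
tcp_rot: [-180.0, 0.0, 176.3]
ft_force: [1.2, 0.9, 0.5]
finger_gap: 44.8
grip_force: 0.0
rot [-0.01  0.02 -0.04] shift [ 0.28 -0.94  0.72]
```

```bash
python3 -m handwheel '0 0 0 0.3 -1 0.7 45;0 0 0 0.3 -1 0.7 10;0 0 0 0.3 -1 0.7 0;0 0 0 0.3 -1 0.7 0;0 0 0 0.3 -1 0.7 0;0 0 0 0.3 -1 0.7 0' 115;python3 -m handwheel '0 0 0 0 0 0 0;0 0 0 0 0 0 0;0 0 0 0 0 0 0'; python3 -c "
from bench import r;print(r.sense()['wrist_torque'])"
```

```text
time: 3.7
tool_pos: [424.1, -365.0, 19.5]
tcp_rot: [-179.9, 0.1, 176.3]
ft_force: [-2.3, 1.0, 5.1]
finger_gap: 15.8
grip_force: 112.2
time: 4.08
tool_pos: [424.1, -365.0, 19.5]
tcp_rot: [-179.9, 0.1, 176.3]
ft_force: [-2.7, 1.8, 5.9]
finger_gap: 16.3
grip_force: 112.2
[ 0.16523301 -0.01896613  0.19086543]
```

```bash
python3 -m handwheel '0 0 0 0 0 -10 0;0 0 0 0 0 -30 0;0 0 0 0 0 -60 0;0 0 0 0 0 -76 0;0 0 0 0 0 -76 0;0 0 0 0 0 -76 0' & python3 - <<'E'
from h import *
t=load("top0");s=load("scene0")
g=lambda d:cv2.cvtColor(d["pixels"],cv2.COLOR_BGR2GRAY).astype(int)
S=g(s);T=g(t)
print("scene col 345,350,355 rows 205-235");[print(S[205:236,c].tolist()) for c in(345,350,355)]
print("scene rows cols 325-375");[print(r,S[r,326:376].tolist()) for r in(186,195,205)]
print("top rows cols 260-305");[print(r,T[r,258:308].tolist()) for r in(140,146,152,157,160,163)]
print("top cols rows 155-175");[print(c,T[150:176,c].tolist()) for c in(276,280,284,288)]
print("top base far edge rows");[print(c,T[105:125,c].tolist()) for c in(264,296)]
E
wait; python3 go.py 424 -365 95 176.3;python3 -c "
from bench import r;print(r.sense()['wrist_torque'],r.sense()['ft_force'])"
```

```text
scene col 345,350,355 rows 205-235
[88, 87, 88, 87, 90, 90, 95, 101, 103, 102, 103, 103, 104, 104, 104, 105, 107, 122, 137, 146, 146, 145, 144, 143, 142, 144, 142, 139, 137, 136, 134]
[87, 88, 86, 88, 88, 88, 93, 100, 102, 103, 103, 105, 104, 105, 105, 106, 117, 130, 140, 143, 143, 141, 140, 139, 141, 139, 137, 137, 134, 133, 136]
[83, 85, 85, 84, 86, 83, 83, 87, 93, 100, 101, 104, 103, 103, 104, 108, 120, 129, 139, 140, 138, 137, 139, 140, 137, 136, 133, 133, 137, 140, 141]
scene rows cols 325-375
186 [138, 141, 143, 143, 145, 146, 147, 145, 132, 119, 141, 153, 156, 152, 137, 104, 65, 36, 24, 25, 28, 33, 34, 34, 35, 34, 35, 36, 35, 37, 33, 31, 31, 29, 43, 90, 138, 157, 158, 158, 157, 148, 136, 142, 144, 145, 146, 144, 145, 144]
195 [144, 144, 146, 147, 147, 149, 147, 142, 116, 91, 83, 83, 83, 83, 84, 87, 87, 89, 91, 95, 100, 108, 115, 119, 120, 121, 126, 125, 124, 123, 122, 120, 117, 118, 129, 143, 153, 158, 160, 162, 163, 163, 161, 158, 147, 145, 145, 143, 144, 144]
205 [153, 152, 153, 152, 152, 152, 153, 145, 121, 99, 92, 89, 88, 88, 87, 84, 85, 88, 89, 88, 88, 88, 90, 88, 87, 84,
[... 1814 characters left out ...]
 89, 138, 159, 159, 160, 155, 139, 93, 76, 77, 76, 89, 100, 91, 89, 89, 84, 86, 86, 80, 80, 98, 125, 136]
288 [55, 98, 146, 161, 159, 160, 154, 135, 96, 77, 75, 76, 81, 84, 87, 90, 88, 86, 84, 85, 85, 83, 79, 80, 80, 79]
top base far edge rows
264 [138, 137, 136, 137, 139, 143, 144, 139, 137, 137, 136, 121, 98, 107, 136, 141, 120, 94, 88, 90]
296 [133, 136, 135, 138, 141, 145, 133, 109, 113, 151, 173, 160, 106, 69, 57, 57, 59, 56, 59, 60]
time: 4.82
tool_pos: [423.2, -363.9, 93.6]
tcp_rot: [179.9, -0.1, 176.3]
ft_force: [0.3, 0.6, -2.1]
finger_gap: 16.6
grip_force: 112.4
rot [ 0.06 -0.06  0.01] shift [-0.87 -1.   -1.35]
[0.03489503 0.40693087 0.00999245] [ 0.28974643  0.56556349 -2.10104087]
```

```bash
python3 - <<'E'
from h import *
from scipy.optimize import least_squares
t=load("top0");s=load("scene0")
for z in(292,285,278,270,262):
  c=ray(t,282.7,142.35,z); a=np.linspace(0,2*np.pi,181)
  for rr in(44,46,48):
    P=np.c_[c[0]+rr*np.cos(a),c[1]+rr*np.sin(a),0*a+z];q=proj(s,P);w=proj(t,P)
    print(z,rr,c[:2].round(1),"scene c",q.min(0).round(1),q.max(0).round(1),"top",w.min(0).round(1),w.max(0).round(1))
for c in((612,106),(615,106),(618,106),(615,103)):
  for rr in (46,):
    a=np.linspace(0,2*np.pi,181);P=np.c_[c[0]+rr*np.cos(a),c[1]+rr*np.sin(a),0*a+170]
    q=proj(s,P);w=proj(t,P);print(c,"scene",q.min(0).round(1),q.max(0).round(1),"top",w.min(0).round(1),w.max(0).round(1))
E
```

```text
292 44 [613.4 104.7] scene c [335.9 169.6] [367.6 190.1] top [266.4 126.7] [298.9 158.2]
292 46 [613.4 104.7] scene c [335.1 169.2] [368.3 190.6] top [265.7 126. ] [299.7 158.9]
292 48 [613.4 104.7] scene c [334.4 168.8] [369.1 191. ] top [265.  125.3] [300.4 159.6]
285 44 [615.4 105.1] scene c [336.2 171.9] [367.9 192.4] top [266.5 126.8] [298.9 158.1]
285 46 [615.4 105.1] scene c [335.5 171.5] [368.6 192.9] top [265.8 126.1] [299.6 158.8]
285 48 [615.4 105.1] scene c [334.8 171. ] [369.3 193.4] top [265.1 125.4] [300.3 159.5]
278 44 [617.4 105.5] scene c [336.5 174.2] [368.1 194.8] top [266.6 126.9] [298.8 158. ]
278 46 [617.4 105.5] scene c [335.8 173.8] [368.8 195.3] top [265.9 126.2] [299.5 158.7]
278 48 [617.4 105.5] scene c [335.1 173.3] [369.6 195.7] top [265.2 125.5] [300.2 159.4]
270 44 [619.6 106. ] scene c [336.9 176.8] [368.4 197.4] top [266.7 127. ] [298.7 157.9]
270 46 [619.6 106. ] scene c [336.2 176.4] [369.1 197.9] top [266.  126.3] [299.4 158.6]
270 48 [619.6 106. ] scene c [335.5 175.9] [369.8 198.4] top [265.3 125.6] [300.1 159.3]
262 44 [621.9 106.4] scene c [337.3 179.4] [368.7 200.1] top [266.8 127. ] [298.6 157.8]
262 46 [621.9 106.4] scene c [336.6 178.9] [369.4 200.6] top [266.1 126.4] [299.3 158.5]
262 48 [621.9 106.4] scene c [335.9 178.5] [370.1 201.1] top [265.4 125.7] [300.  159.2]
(612, 106) scene [334.4 200.2] [365.5 221.8] top [269.1 139.1] [300.3 169.4]
(615, 106) scene [334.8 200.9] [365.9 222.5] top [269.1 138.1] [300.3 168.4]
(618, 106) scene [335.1 201.5] [366.3 223.2] top [269.1 137.1] [300.3 167.4]
(615, 103) scene [333.8 201.1] [365.  222.8] top [270.1 138.1] [301.3 168.4]
```

```bash
python3 go.py 470 -80 93 160; python3 go.py 528.2 171.7 90 143
```

```text
rot [ 0.05 -0.07 16.31] shift [-28.44 286.36   0.89]
rot [ 0.04 -0.08 33.31] shift [-70.33 541.28   4.09]
```

```bash
python3 -m handwheel '0 0 2 0 20 0 0;0 0 5 -5 60 0 0;0 0 8 -10 110 0 0;0 0 11 -15 165 0 0;0 0 14 -20 215 0 0;0 0 16 -28 260 0 0;0 0 16 -28 286 0 0;0 0 16 -28 286 0 0';  python3 go.py 528.2 171.7 88 143
```

```text
time: 5.82
tool_pos: [469.0, -78.8, 93.1]
tcp_rot: [180.0, -0.2, 160.5]
ft_force: [-0.6, -0.8, -2.8]
finger_gap: 16.0
grip_force: 112.7
rot [-1.000e-02 -1.700e-01  1.748e+01] shift [ 27.91 255.84   5.21]
```

```bash
python3 -m handwheel '0 0 2 3 20 0 0;0 0 5 6 60 2 0;0 0 9 12 110 4 0;0 0 13 18 160 5 0;0 0 16 22 205 5 0;0 0 17.5 26 235 5 0;0 0 17.5 28 256 5 0;0 0 17.5 28 256 5 0';  python3 go.py 528.2 171.7 88 143; python3 - <<'E'
from h import *
from bench import optics,r
o=np.zeros((600,800,3),np.uint8)
for n in("scene","top"):
  d=optics.snapshot(n);pickle.dump(d,open(n+"1.pkl","wb"))
  o[:,:400] if n=="scene" else 0
  if n=="scene": o[:,:400]=crop(d,310,155,80,120,5)
  else: o[:,400:]=crop(d,240,105,80,120,5)
cv2.imwrite("pics/st1.png",o)
s=r.sense();print(s["ft_force"],s["wrist_torque"])
E
```

```text
time: 6.82
tool_pos: [530.0, 169.9, 88.9]
tcp_rot: [-180.0, -0.0, 142.9]
ft_force: [-0.3, -0.8, -3.5]
finger_gap: 16.2
grip_force: 112.9
rot [-0.04 -0.04 -0.1 ] shift [2.49 0.32 0.94]
[-0.90727982  0.36208547 -3.04213355] [ 0.16192287  0.28871826 -0.00502626]
```

View pics/st1.png

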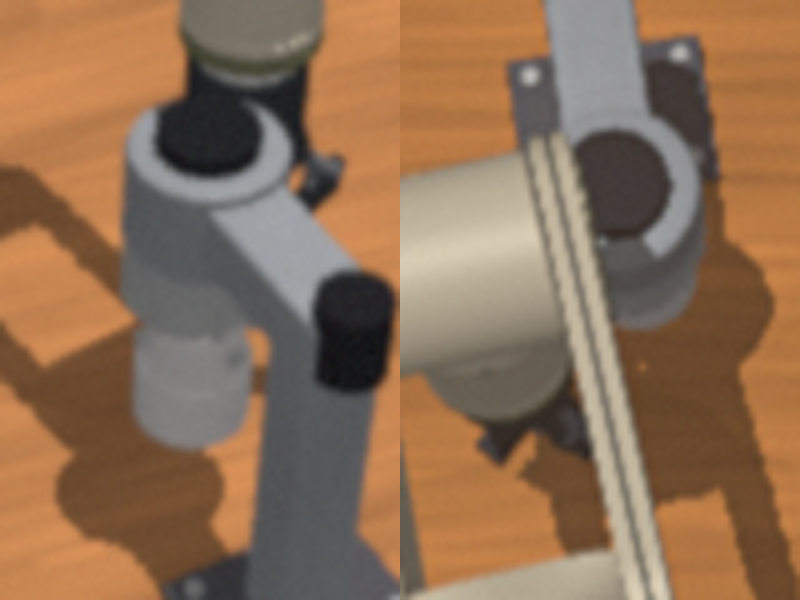

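The scene crop shows the canister hanging just below the collar, with its body spanning columns 336–360 and its bottom at row 244. The collar's left edge is at column 334 and its lower edge at row 222. Next I'll compare these numerically.

```bash
python3 - <<'E'
from h import *
s=load("scene1");t=load("top1")
a=np.linspace(0,2*np.pi,361)
def C(d,c,rr,z): q=proj(d,np.c_[c[0]+rr*np.cos(a),c[1]+rr*np.sin(a),0*a+z]);return q.min(0).round(1),q.max(0).round(1)
c=(617.7,103.5)
for z in(69.4,119.4): print("can",z,C(s,c,36,z))
for z in(170,185): print("collar",z,C(s,(616,105.5),46,z))
S=cv2.cvtColor(s["pixels"],cv2.COLOR_BGR2GRAY).astype(int)
for r_ in(208,214,225,230,234): print(r_,S[r_,328:368].tolist())
for c_ in(340,344,348): print(c_,S[214:250,c_].tolist())
E
```

```text
can 69.4 (array([336.8, 227.1]), array([360. , 244.1]))
can 119.4 (array([337.2, 215.8]), array([361. , 232.9]))
collar 170 (array([334.7, 201.1]), array([365.9, 222.8]))
collar 185 (array([334.8, 197.4]), array([366.3, 219.1]))
208 [87, 82, 82, 81, 84, 84, 92, 95, 98, 97, 95, 94, 92, 92, 89, 86, 89, 89, 89, 89, 88, 89, 88, 87, 85, 85, 84, 84, 83, 85, 85, 90, 103, 126, 145, 159, 160, 160, 161, 160]
214 [144, 146, 144, 142, 130, 108, 98, 100, 100, 99, 101, 101, 101, 101, 102, 101, 103, 103, 102, 102, 105, 104, 104, 103, 104, 102, 102, 98, 92, 86, 86, 87, 86, 85, 86, 88, 89, 100, 122, 145]
225 [84, 82, 83, 84, 84, 84, 85, 85, 94, 115, 120, 120, 121, 123, 124, 125, 127, 128, 129, 129, 130, 131, 131, 130, 128, 129, 125, 119, 114, 112, 114, 122, 134, 146, 143, 127, 100, 87, 86, 87]
230 [80, 81, 81, 81, 81, 81, 83, 84, 93, 114, 123, 127, 127, 127, 128, 126, 127, 127, 128, 128, 128, 128, 127, 130, 128, 128, 128, 126, 129, 130, 128, 119, 98, 79, 79, 82, 84, 84, 85, 86]
234 [80, 81, 81, 80, 79, 80, 78, 83, 96, 113, 121, 123, 124, 127, 125, 127, 129, 132, 132, 133, 135, 135, 133, 133, 134, 129, 128, 125, 124, 124, 123, 126, 128, 125, 112, 94, 87, 84, 85, 88]
340 [101, 99, 100, 100, 99, 100, 106, 112, 116, 118, 118, 121, 123, 124, 124, 126, 127, 128, 125, 125, 124, 125, 123, 124, 124, 124, 122, 115, 100, 87, 81, 81, 84, 85, 87, 86]
344 [103, 103, 104, 104, 104, 104, 105, 107, 118, 125, 127, 127, 126, 127, 126, 125, 127, 129, 130, 131, 129, 127, 128, 127, 127, 127, 129, 129, 128, 121, 100, 86, 85, 86, 84, 81]
348 [105, 102, 103, 105, 106, 106, 106, 105, 111, 127, 131, 130, 129, 128, 128, 130, 128, 129, 130, 133, 135, 131, 129, 128, 127, 129, 129, 129, 128, 126, 114, 98, 88, 83, 83, 83]
```

```bash
python3 -m handwheel '0 0 0 2.5 0.3 -4 0;0 0 0 2.5 0.3 -8 0;0 0 0 2.5 0.3 -12 0;0 0 0 2.5 0.3 -15 0;0 0 0 2.5 0.3 -17 0;0 0 0 2.5 0.3 -18 0' ; python3 go.py 527.6 171.9 113.5 143;python3 -m handwheel '0 0 0 0 0 -2 0;0 0 0 0 0 -3 0;0 0 0 0 0 -4 0;0 0 0 0 0 -4 0';python3 go.py 527.6 171.9 113.5 143;
```

```text
time: 7.68
tool_pos: [528.2, 171.4, 107.7]
tcp_rot: [180.0, 0.0, 142.8]
ft_force: [0.6, -0.4, -3.5]
finger_gap: 16.2
grip_force: 112.8
rot [ 0.01  0.   -0.19] shift [ 0.79  0.06 -5.75]
time: 8.18
tool_pos: [528.2, 171.4, 111.7]
tcp_rot: [180.0, 0.0, 142.8]
ft_force: [0.1, 0.8, -3.7]
finger_gap: 16.3
grip_force: 112.8
rot [ 0.01  0.   -0.19] shift [ 0.78  0.03 -1.84]
```

```bash
for i in 1 2; do echo; done; python3 -m handwheel '0 0 0 0 0 -1 0;0 0 0 0 0 -1.5 0;0 0 0 0 0 -1.5 0';python3 -m handwheel '0 0 0 0 0 -1 0;0 0 0 0 0 -1.5 0;0 0 0 0 0 -1.5 0'; python3 -c "
from bench import r;s=r.sense();print(s['wrist_torque'],s['ft_force'])"
```

```text
time: 8.55
tool_pos: [527.9, 171.4, 112.9]
tcp_rot: [-180.0, -0.0, 142.8]
ft_force: [-0.1, -0.1, -4.7]
finger_gap: 15.9
grip_force: 112.8
time: 8.93
tool_pos: [527.6, 171.4, 114.1]
tcp_rot: [-180.0, -0.1, 142.8]
ft_force: [-0.6, 1.4, -7.3]
finger_gap: 16.1
grip_force: 112.5
[0.7468359  0.83176081 0.0405725 ] [-0.62353511  1.39202892 -7.28056747]
```

```bash
cat > f.py <<'E'
from bench import r
import numpy as np
s=r.sense();R=__import__("scipy.spatial.transform",fromlist=["Rotation"]).Rotation.from_euler("xyz",s["tcp_rot"],degrees=True).inv()
print("TOOL-frame F",R.apply(s["ft_force"]).round(2),"M",R.apply(s["wrist_torque"]).round(3),"pos",s["tool_pos"].round(2),"rot",s["tcp_rot"].round(2))
E
python3 -m handwheel '0 0 0 0.7 0 0 0;0 0 0 1.5 0 0 0;0 0 0 1.5 0 0 0';python3 f.py;python3 -m handwheel '0 0 0 0.5 0 -1 0;0 0 0 0.5 0 -1 0;0 0 0 0.5 0 -1 0';python3 f.py
```

```text
time: 9.3
tool_pos: [527.7, 172.3, 115.3]
tcp_rot: [179.9, 0.1, 142.8]
ft_force: [0.1, 0.4, -3.2]
finger_gap: 16.2
grip_force: 112.8
TOOL-frame F [0.13 0.38 3.22] M [-0.009  0.371  0.025] pos [527.67 172.25 115.3 ] rot [1.7994e+02 8.0000e-02 1.4281e+02]
time: 9.68
tool_pos: [526.7, 172.6, 115.7]
tcp_rot: [180.0, 0.0, 142.8]
ft_force: [0.4, -0.6, -3.9]
finger_gap: 16.3
grip_force: 112.8
TOOL-frame F [-0.65 -0.26  3.86] M [ 0.003  0.38  -0.018] pos [526.66 172.57 115.68] rot [1.7999e+02 1.0000e-02 1.4281e+02]
```

```bash
for k in 1; do python3 -m handwheel '0 0 0 0 0 -0.5 0;0 0 0 0 0 -1 0;0 0 0 0 0 -1 0' | sed -n 5p;python3 f.py; python3 -m handwheel '0 0 0 0 0 -0.5 0;0 0 0 0 0 -1 0;0 0 0 0 0 -1 0'| sed -n 5p;python3 f.py; done
```

```text
finger_gap: 16.2
TOOL-frame F [-0.65 -0.83  3.51] M [-0.022  0.379 -0.015] pos [526.65 172.58 116.69] rot [1.7999e+02 1.0000e-02 1.4281e+02]
finger_gap: 16.4
TOOL-frame F [-0.06 -0.18  3.62] M [-0.035  0.397  0.003] pos [526.55 172.6  117.62] rot [180.    -0.   142.81]
```

```bash
python3 -m handwheel '0 0 0 0 0 -0.5 0;0 0 0 0 0 -1 0;0 0 0 0 0 -1 0' | sed -n 4p;python3 f.py; python3 -m handwheel '0 0 0 0 0 -0.5 0;0 0 0 0 0 -1 0;0 0 0 0 0 -1 0'| sed -n 4p;python3 f.py
```

```text
ft_force: [1.9, -0.4, -7.0]
TOOL-frame F [-1.71  0.83  7.03] M [-0.175  0.595 -0.128] pos [526.32 172.59 118.2 ] rot [-1.7998e+02 -3.0000e-02  1.4281e+02]
ft_force: [1.9, 0.9, -12.1]
TOOL-frame F [-0.97  1.9  12.12] M [-0.283  1.008 -0.189] pos [526.   172.61 118.9 ] rot [-1.7995e+02 -6.0000e-02  1.4281e+02]
```

```bash
python3 -m handwheel '0 0 0 0 0 2 0;0 0 5 -0.42 9.59 2 0;0 0 10 -1.67 19.1 2 0;0 0 15 -3.75 28.47 2 0;0 0 20 -6.63 37.62 2 0;0 0 20 -6.63 37.62 2 0' >/dev/null; python3 f.py; python3 -m handwheel '0 0 0 0 0 -1 0;0 0 0 0 0 -2 0;0 0 0 0 0 -2 0' >/dev/null; python3 f.py
python3 -m handwheel '0 0 0 0 0 2 0;0 0 -4 -0.27 -7.67 2 0;0 0 -4 -0.27 -7.67 1 0;0 0 -4 -0.27 -7.67 0 0;0 0 -4 -0.27 -7.67 0 0' >/dev/null; python3 f.py
```

```text
TOOL-frame F [0.43 0.17 2.83] M [-0.004  0.366 -0.087] pos [555.74 198.96 118.79] rot [1.7987e+02 5.0000e-02 1.2286e+02]
TOOL-frame F [0.72 1.3  3.56] M [-0.182  0.613 -0.317] pos [554.57 198.56 119.85] rot [179.97   0.   122.85]
TOOL-frame F [-0.24 -0.64  3.18] M [ 0.023  0.373 -0.045] pos [548.6  194.09 119.86] rot [1.7998e+02 2.0000e-02 1.2675e+02]
```

```bash
python3 -m handwheel '0 0 0 0 0 -1 0;0 0 0 0 0 -1.5 0;0 0 0 0 0 -1.5 0' >/dev/null; python3 f.py; python3 -m handwheel '0 0 0 0 0 -1 0;0 0 0 0 0 -1.5 0;0 0 0 0 0 -1.5 0' >/dev/null; python3 f.py
```

```text
TOOL-frame F [-0.66  0.69  2.8 ] M [-0.036  0.352 -0.003] pos [548.37 194.17 121.2 ] rot [1.7999e+02 1.0000e-02 1.2680e+02]
TOOL-frame F [-0.33 -0.24  2.55] M [-0.053  0.286 -0.021] pos [548.31 194.18 122.68] rot [179.99  -0.   126.81]
```

```bash
for d in 1; do python3 -m handwheel '0 0 0 0 0 -1 0;0 0 0 0 0 -2 0;0 0 0 0 0 -3 0;0 0 0 0 0 -3 0' >/dev/null; python3 f.py; python3 -m handwheel '0 0 0 0 0 -1 0;0 0 0 0 0 -2 0;0 0 0 0 0 -3 0;0 0 0 0 0 -3 0' >/dev/null; python3 f.py; done
```

```text
TOOL-frame F [1.11 2.04 5.42] M [-0.189  0.621 -0.125] pos [548.15 194.23 125.48] rot [-1.7999e+02 -1.0000e-02  1.2681e+02]
TOOL-frame F [2.39 0.65 7.52] M [-0.16   0.92  -0.152] pos [548.09 194.25 128.54] rot [-1.7999e+02 -2.0000e-02  1.2681e+02]
```

```bash
for d in 1; do python3 -m handwheel '0 0 0 0 0 -1 0;0 0 0 0 0 -2 0;0 0 0 0 0 -3 0;0 0 0 0 0 -3 0' >/dev/null; python3 f.py; python3 -m handwheel '0 0 0 0 0 -1 0;0 0 0 0 0 -2 0;0 0 0 0 0 -3 0;0 0 0 0 0 -3 0' >/dev/null; python3 f.py; done
```

```text
TOOL-frame F [3.36 0.36 8.39] M [-0.179  1.204 -0.103] pos [548.06 194.26 131.51] rot [-1.7998e+02 -2.0000e-02  1.2681e+02]
TOOL-frame F [ 4.86  0.88 10.19] M [-0.105  1.458 -0.098] pos [548.   194.26 134.43] rot [-1.7997e+02 -2.0000e-02  1.2682e+02]
```

```bash
python3 -m handwheel '0 0 0 0.3 0 -0.7 0;0 0 0 0.3 0 -0.7 0' >/dev/null; python3 f.py; python3 -m handwheel '0 0 -2 -0.07 -3.84 0 0;0 0 -5 -0.42 -9.59 0 0;0 0 -5 -0.42 -9.59 0 0' >/dev/null; python3 f.py; 
```

```text
TOOL-frame F [ 2.93  0.08 10.11] M [-0.037  1.451 -0.039] pos [548.01 194.29 135.2 ] rot [-179.98   -0.    126.8 ]
TOOL-frame F [0.72 2.   9.56] M [-0.225  1.077 -0.186] pos [540.99 187.94 135.46] rot [1.7997e+02 4.0000e-02 1.3178e+02]
```

```bash
python3 -m handwheel '0 0 -2.5 -0.1 -4.8 0 0;0 0 -5 -0.42 -9.59 0 0;0 0 -5 -0.42 -9.59 0 0' >/dev/null; python3 f.py; python3 -m handwheel '0 0 -2.5 -0.1 -4.8 0 0;0 0 -5 -0.42 -9.59 0 0;0 0 -5 -0.42 -9.59 0 0' >/dev/null; python3 f.py; 
```

```text
TOOL-frame F [-0.27  2.1   9.35] M [-0.225  0.963 -0.205] pos [534.27 181.37 135.53] rot [1.7997e+02 5.0000e-02 1.3672e+02]
TOOL-frame F [-0.43  1.49 11.29] M [-0.256  0.959 -0.257] pos [527.93 174.24 135.48] rot [1.7998e+02 3.0000e-02 1.4170e+02]
```

```bash
python3 -m handwheel '0 0 -2.5 -0.1 -4.8 0 0;0 0 -5 -0.42 -9.59 0 0;0 0 -7.5 -0.94 -14.36 0 0;0 0 -10 -1.67 -19.1 0 0;0 0 -10 -1.67 -19.1 0 0' >/dev/null; python3 f.py; python3 -m handwheel '0 0 -2.5 -0.1 -4.8 0 0;0 0 -5 -0.42 -9.59 0 0;0 0 -7.5 -0.94 -14.36 0 0;0 0 -10 -1.67 -19.1 0 0;0 0 -10 -1.67 -19.1 0 0' >/dev/null; python3 f.py; 
```

```text
TOOL-frame F [0.17 2.64 9.2 ] M [-0.279  1.025 -0.243] pos [517.15 158.32 135.34] rot [180.     0.   151.69]
TOOL-frame F [ 0.55  2.33 10.39] M [-0.238  1.099 -0.218] pos [509.42 140.76 135.23] rot [-1.7999e+02 -2.0000e-02  1.6169e+02]
```

```bash
python3 -m handwheel '0 0 -2 -0.07 -3.84 0 0;0 0 -5 -0.42 -9.59 0 0;0 0 -5 -0.42 -9.59 0 0' >/dev/null; python3 f.py; python3 -m handwheel '0 0 -1.5 -0.04 -2.88 0 0;0 0 -1.5 -0.04 -2.88 0 0' >/dev/null; python3 f.py;python3 -m handwheel '0 0 -1.5 -0.04 -2.88 0 0;0 0 -1.5 -0.04 -2.88 0 0' >/dev/null; python3 f.py 
```

```text
TOOL-frame F [ 0.17  2.48 10.73] M [-0.299  1.051 -0.179] pos [506.82 131.51 135.2 ] rot [-1.7999e+02 -2.0000e-02  1.6668e+02]
TOOL-frame F [0.86 1.71 9.65] M [-0.273  1.063 -0.255] pos [506.21 128.61 135.22] rot [-1.7999e+02 -1.0000e-02  1.6829e+02]
TOOL-frame F [ 1.14  3.43 10.54] M [-0.285  1.067 -0.165] pos [505.7  125.66 135.29] rot [180.    -0.   169.83]
```

```bash
python3 -m handwheel '0 0 0 0 0 1 0;0 0 0 0 0 2 0;0 0 0 0 0 2 0' >/dev/null; python3 f.py; python3 -m handwheel '0 0 0 0 0 1 0;0 0 0 0 0 1 0' >/dev/null; python3 f.py;python3 -m handwheel '0 0 0 0 0 1 0;0 0 0 0 0 1 0' >/dev/null; python3 f.py 
```

```text
TOOL-frame F [0.68 1.21 8.8 ] M [-0.158  0.937 -0.097] pos [505.8  125.74 133.32] rot [-1.8000e+02  1.0000e-02  1.6981e+02]
TOOL-frame F [-0.    1.68  8.54] M [-0.13   0.929 -0.109] pos [505.86 125.75 132.35] rot [1.8000e+02 1.0000e-02 1.6981e+02]
TOOL-frame F [-0.06  1.37  7.32] M [-0.064  0.826 -0.119] pos [505.89 125.76 131.36] rot [1.8000e+02 2.0000e-02 1.6981e+02]
```

```bash
python3 -m handwheel '0 0 0 0 0 1 0;0 0 0 0 0 1 0' >/dev/null; python3 f.py; python3 -m handwheel '0 0 0 0 0 0.7 0;0 0 0 0 0 0.7 0' >/dev/null; python3 f.py
```

```text
TOOL-frame F [0.15 1.77 6.82] M [-0.1    0.629  0.002] pos [506.05 125.78 130.55] rot [1.7999e+02 4.0000e-02 1.6981e+02]
TOOL-frame F [0.46 0.76 4.78] M [-0.162  0.45  -0.125] pos [506.19 125.78 130.02] rot [1.7999e+02 6.0000e-02 1.6981e+02]
```

```bash
python3 -m handwheel '0 0 0 0 0 0.5 0;0 0 0 0 0 0.5 0' >/dev/null; python3 f.py; python3 -m handwheel '0 0 0 0 0 0.4 0;0 0 0 0 0 0.4 0' >/dev/null; python3 f.py
```

```text
TOOL-frame F [-1.    1.14  3.17] M [-0.115  0.204 -0.032] pos [506.28 125.75 129.58] rot [1.7998e+02 7.0000e-02 1.6981e+02]
TOOL-frame F [-2.29  1.1   2.08] M [-0.079 -0.156 -0.041] pos [506.33 125.77 129.22] rot [1.7998e+02 8.0000e-02 1.6981e+02]
```

```bash
python3 -m handwheel '0 0 0 0 0 0 20;0 0 0 0 0 0 24;0 0 0 0 0 0 30;0 0 0 0 0 0 40;0 0 0 0 0 0 45;0 0 0 0 0 0 45' ; python3 f.py; python3 - <<'E'
from h import *
from bench import optics
d=optics.snapshot("wrist");pickle.dump(d,open("w2.pkl","wb"));e=optics.snapshot("scene");pickle.dump(e,open("s2.pkl","wb"))
o=np.zeros((600,800,3),np.uint8);o[:300,:480]=cv2.resize(d["pixels"],(480,300));o[300:,:]=crop(e,290,155,160,60,5)
cv2.imwrite("pics/st2.png",o)
E
```

```text
time: 21.8
tool_pos: [505.7, 125.8, 128.7]
tcp_rot: [-180.0, -0.0, 169.8]
ft_force: [-0.5, -0.3, -0.2]
finger_gap: 45.1
grip_force: 0.0
TOOL-frame F [ 0.48 -0.35  0.22] M [-0.017 -0.057 -0.039] pos [505.74 125.78 128.68] rot [-180.     -0.    169.81]
```

View pics/st2.png

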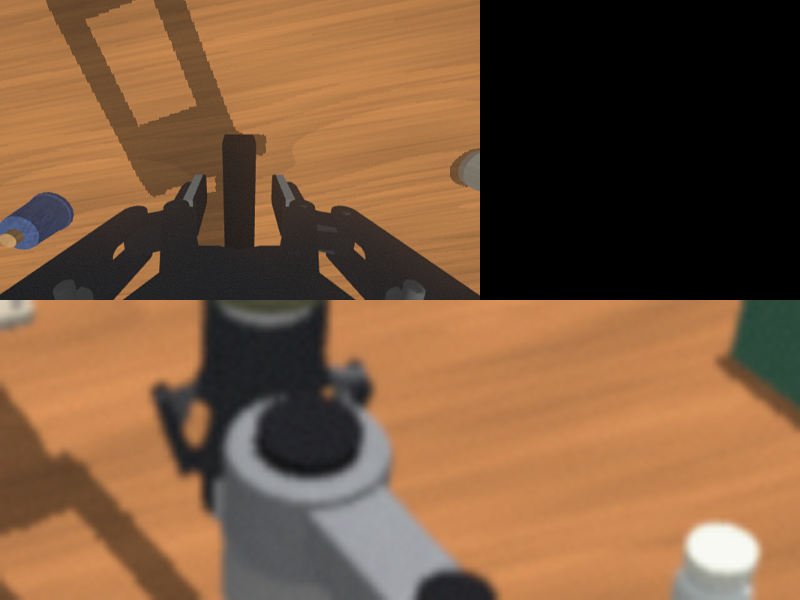

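The wrist view shows the handle free and centred between the open fingers, with its tip at (239,135) in the crop. The canister hangs by itself. The cone at (37,220) is untouched. I'll back out straight along the handle.

```bash
python3 -m handwheel '0 0 0 10 0 0 50;0 0 0 30 0 0 60;0 0 0 60 0 0 60;0 0 0 90 0 0 60;0 0 0 100 0 0 60;0 0 0 100 0 -20 60' ; python3 - <<'E'
from h import *
from bench import optics
a=optics.snapshot("wrist")["pixels"];e=optics.snapshot("scene");t=optics.snapshot("top")
o=np.zeros((600,800,3),np.uint8);o[:300,:480]=cv2.resize(a,(480,300));o[:300,480:]=cv2.resize(e["pixels"][150:270,290:418],(320,300));o[300:]=cv2.resize(t["pixels"][80:230,150:550],(800,300))
cv2.imwrite("pics/st3.png",o)
E
```

```text
time: 22.65
tool_pos: [405.6, 143.4, 147.5]
tcp_rot: [-179.9, -0.1, 169.9]
ft_force: [0.6, -0.2, 0.5]
finger_gap: 59.9
grip_force: 0.0
```

View pics/st3.png

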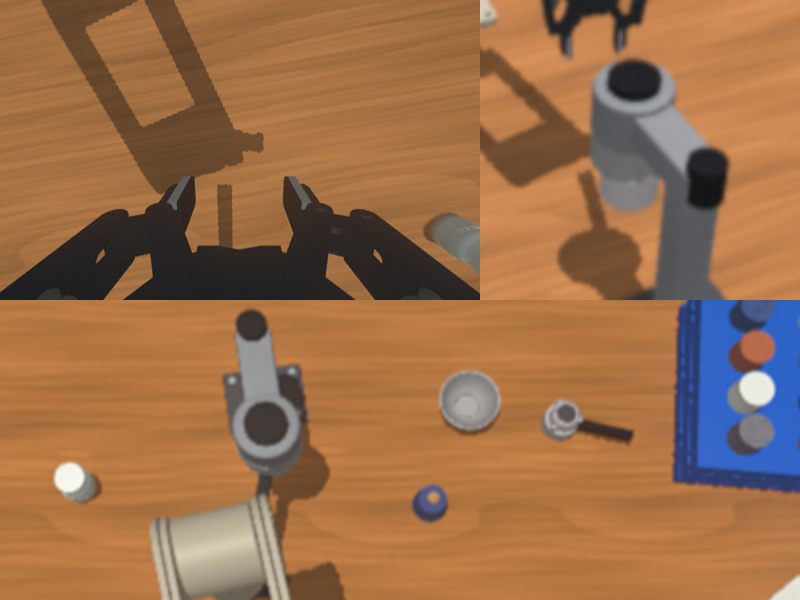

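The canister hangs under the collar with its handle straight out, and the bystanders have not moved. I'll do a quick numeric height check before handing in.

```bash
python3 - <<'E'
from h import *
from bench import optics
e=optics.snapshot("scene");S=cv2.cvtColor(e["pixels"],cv2.COLOR_BGR2GRAY).astype(int)
for c in(346,348,350): print(S[226:242,c].tolist())
a=np.linspace(0,6.283,721)
for z in(106,109,112,115):
  q=proj(e,np.c_[615.5+36*np.cos(a),105+36*np.sin(a),0*a+z]);print(z,q.max(0).round(2))
E
```

```text
[129, 129, 128, 128, 129, 126, 127, 127, 130, 133, 138, 139, 144, 148, 146, 143]
[131, 131, 130, 129, 130, 129, 131, 129, 132, 135, 138, 143, 146, 144, 144, 146]
[129, 130, 132, 132, 130, 130, 128, 129, 133, 136, 140, 145, 146, 143, 145, 147]
106 [360.92 235.3 ]
109 [360.98 234.62]
112 [361.04 233.93]
115 [361.1  233.24]
```

```bash
python3 -c "
from bench import workorder;print(workorder.hand_in())"
```

```text
the job is handed in; nothing more can be done
None
```

The canister is back on the extractor, apparently locked in its seats (the push-up, lowering forces and hanging height all fit; I did no twist test), and it hangs by itself with its handle roughly straight away from the column. The job was handed in at about 23 s, and the hand-in returned no verdict.

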